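# Strip a two-up pad-printing fixture

### The job

The print run is over: strip the printing fixture from the top down. First take the two freshly printed cabs off their forms and stand each squarely in the empty outlined place of the drying tray of its own colour; then lift the blue nest plate straight up off its two locating pins and lay it centred and square on the blue rest, and last lift the green riser plate off the pins onto the green rest the same way. Keep the cabs upright and the plates level, set everything down gently without dropping it, and leave the cabs that are already drying where they are.

Things in the scene. Friction and masses are not known exactly. Their poses are not given: they have to be found in the camera images.
- white_cab: Hollow plastic truck cab, white with red stripe, 40 long (x, windscreen to -x) x 44 wide (y) x 50 mm high, 3 mm walls, open below, 30 g. Origin: centre of its underside, z up. Grip its flat front and back (40 mm apart, 40 mm high). At the start it sits over one of the nest's two forms, x along the nest's x (2.5 mm play a side), and lifts straight up.
- orange_cab: Hollow plastic truck cab, orange with dark blue stripe, 40 long (x, windscreen to -x) x 44 wide (y) x 50 mm high, 3 mm walls, open below, 30 g. Origin: centre of its underside, z up. Grip its flat front and back (40 mm apart, 40 mm high). At the start it sits over one of the nest's two forms, x along the nest's x (2.5 mm play a side), and lifts straight up.
- nest: Blue plate 56 (x) x 174 (y) x 10 mm, about 0.33 kg; two buff forms at y -44, +44 mm (29 x 33 mm, tops at 42 mm), between them a steel lifting bar 14 mm thick (x), 34 long (y), from 26 to 38 mm up: grip its 14 mm. Origin: centre of the underside; heights from there. On two 8 mm pins (y -76, +76 mm, 1.6 mm play), tips 18 mm up: raise it level past them before going sideways.
- riser: Green plate 76 (x) x 194 (y) x 20 mm, about 0.42 kg, showing all round under the nest. Finger notches amid both long sides (44 mm long, 14 deep) leave it 48 mm wide (x): grip there. Origin: centre of its underside. Lies on a fixed steel base (126 x 236 mm, top 15 mm above the bench) on the same two pins, tips 38 mm above its underside: raise it level past them before going sideways.
- white_tray: White drying tray 110 (x) x 160 (y) mm with dark mat (top 6 mm above the bench, rim top 12 mm, rim 4 mm thick) and two outlined places along y. Origin: on the bench under the centre of the EMPTY place; the place at y = -70 mm holds a dry white cab. Tray spans y -115 to +45, x -55 to +55 mm. A square cab has its x along the tray's x, either way round. Fixed.
- orange_tray: Orange drying tray 110 (x) x 160 (y) mm with dark mat (top 6 mm above the bench, rim top 12 mm, rim 4 mm thick) and two outlined places along y. Origin: on the bench under the centre of the EMPTY place; the place at y = -70 mm holds a dry orange cab. Tray spans y -115 to +45, x -55 to +55 mm. A square cab has its x along the tray's x, either way round. Fixed.
- blue_rest: Parking rest: plywood board 100 (x) x 200 (y) x 6 mm with two blue battens along x (18 mm wide, 90 mm long, at y = -55 and +55 mm), tops 20 mm above the bench. Origin: centre of the board's underside, on the bench. The nest plate lies flat across both battens, centred, length along y (either way round). Fixed.
- green_rest: Parking rest: plywood board 100 (x) x 200 (y) x 6 mm with two green battens along x (18 mm wide, 90 mm long, at y = -55 and +55 mm), tops 20 mm above the bench. Origin: centre of the board's underside, on the bench. The riser plate lies flat across both battens, centred, length along y (either way round). Fixed.
- white_done: One white cab already standing in the white drying tray, in the place next to the empty one; 40 (x) x 44 (y) x 50 mm. Origin: centre of its underside. It must stay where it is.
- orange_done: One orange cab already standing in the orange drying tray, in the place next to the empty one; 40 (x) x 44 (y) x 50 mm. Origin: centre of its underside. It must stay where it is.
Not all that is in view belongs to the job. Leave any purple look-alike of the orange_tray alone. What is shaped like the nest but pink is not meant.

How it is judged (in metres and radians):
On the way, in this order (a step that is already met when the one before it is completed fails the run):
1. both printed cabs stand, released, in the empty places of their own trays, while nest and riser are still on the pins (horizontal distance between white_cab and white_tray below 0.012 m and z of white_cab in the frame of white_tray between 0.002 and 0.01 m and angle between each of white_cab, orange_cab's own z axis and vertical below 0.08 rad and angle between the x axis of white_cab and the x axis of white_tray, either way round below 0.3 rad and contact force between each of white_cab, orange_cab and the fingers below 0.05 N and horizontal distance between orange_cab and orange_tray below 0.012 m and z of orange_cab in the frame of orange_tray between 0.002 and 0.01 m and angle between the x axis of orange_cab and the x axis of orange_tray, either way round below 0.3 rad and distance of each of nest, riser from where it was at the start of the episode below 0.012 m), for 0.2 s.
2. the nest plate lies, released, on the blue rest while the riser is still on the pins (horizontal distance between nest and blue_rest below 0.015 m and z of nest in the frame of blue_rest between 0.016 and 0.024 m and angle between nest's own z axis and vertical below 0.08 rad and angle between the x axis of nest and the x axis of blue_rest, either way round below 0.2 rad and contact force between nest and the fingers below 0.05 N and distance of riser from where it was at the start of the episode below 0.012 m), for 0.2 s.
At the end, for the whole second after the job is handed in: Cabs upright in their own colour's trays, within 12 mm of the empty place's centre and 17 degrees of square (either way round); nest flat on the blue rest, riser flat on the green rest, each within 15 mm of centre and 11 degrees of square; all released and at rest (horizontal distance between white_cab and white_tray below 0.012 m and z of white_cab in the frame of white_tray between 0.002 and 0.01 m and angle between each of white_cab, orange_cab, nest, riser's own z axis and vertical below 0.08 rad and angle between the x axis of white_cab and the x axis of white_tray, either way round below 0.3 rad and contact force between each of white_cab, orange_cab, nest, riser and the fingers below 0.05 N and horizontal distance between orange_cab and orange_tray below 0.012 m and z of orange_cab in the frame of orange_tray between 0.002 and 0.01 m and angle between the x axis of orange_cab and the x axis of orange_tray, either way round below 0.3 rad and horizontal distance between nest and blue_rest below 0.015 m and z of nest in the frame of blue_rest between 0.016 and 0.024 m and angle between the x axis of nest and the x axis of blue_rest, either way round below 0.2 rad and horizontal distance between riser and green_rest below 0.015 m and z of riser in the frame of green_rest between 0.016 and 0.024 m and angle between the x axis of riser and the x axis of green_rest, either way round below 0.2 rad and linear speed of each of white_cab, orange_cab, nest, riser below 0.02 m/s and angular speed of each of white_cab, orange_cab, nest, riser below 0.2 rad/s); the robot touches nothing.
It fails at once if a cab already drying is moved by more than 10 mm (distance of any of white_done, orange_done from where it was at the start of the episode above 0.01 m).
It fails at once if a printed cab is tipped by more than 23 degrees (angle between any of white_cab, orange_cab's own z axis and vertical above 0.4 rad).
It fails at once if a plate is tilted by more than 10 degrees (angle between any of nest, riser's own z axis and vertical above 0.175 rad).
It fails at once if a cab or plate is dropped or thrown (moves at over 0.45 m/s, a fall of about 10 mm, without the fingers on it) ((linear speed of white_cab above 0.45 m/s and contact force between white_cab and the fingers below 0.01 N) or (linear speed of orange_cab above 0.45 m/s and contact force between orange_cab and the fingers below 0.01 N) or (linear speed of nest above 0.45 m/s and contact force between nest and the fingers below 0.01 N) or (linear speed of riser above 0.45 m/s and contact force between riser and the fingers below 0.01 N)).
It also fails if it takes over 112 s, if anything falls off the work surface, if the arm or the gripper's body presses on something with over 40 N, if the wrist force passes 120 N, or if a joint passes its speed limit or range.

### The arm

A 6-joint arm with a two-finger parallel gripper is mounted at the origin on the work surface. World frame = base frame: x ahead of the robot, y to its left, z up, the work surface at z = 0. Lengths are in mm, angles in rad, forces in N, time in s.
With the tool pointing down it reaches from about 300 to 775 mm from the base axis. Payload 14.6 kg.
Tool frame: the origin (TCP) lies on the centre line of the jaws, within the pads' length; the fingertips stand 19 mm ahead of it and the grasp point (between the pads) is the TCP (bot.tip_reach is the distance from the TCP to the fingertips, in mm); z points along the fingers, y is the line along which they close (so a half turn about z gives the same grasp; the last joint's range is limited). The gripper opens to 85 mm and grips with 20 to 120 N. Pads are 22 mm wide; open, the fingers measure 114 mm over their backs; the gripper's body (76 mm by 85 mm) begins 54 mm behind the grasp point. The pads swing forward as they close: fully open they stand 13 mm farther back than shut.
Start: joints at [-0.067, 0.3, 1.521, -0, 1.321, -0.067], TCP at [549.991, -0.002, 250.281] pointing down, gripper open.
Joint ranges: [-3.03, 3.03], [-0.79, 2.21], [0.23, 2.52], [-1.04, 4.18], [0, 3.07], [-2.55, 2.55]. Speed limits (rad/s): [2.22, 2.22, 2.57, 3.14, 3.14, 3.14].

### API

Orientations are given as a unit quaternion [w, x, y, z].
In Python, from rig import bot gives the robot as it stands. Calls block until the motion is done:
- bot.move_to(position, orientation): joint-space move of the TCP to a pose.
- bot.servo_line(position, attitude=None, speed=150, until_force=None): straight line of the TCP; attitude=None keeps the orientation; speed is the mean speed in mm/s. With until_force (N) it stops when the force on the tool has changed by that much, and returns True; else False.
- bot.move_joints(angles): joint-space move.
- bot.move_gripper(opening, grip_force=None): finger opening in mm; grip_force is the grip in N (None keeps the last); returns when the fingers have stopped.
- bot.dwell(seconds).
- bot.ik(position, orientation): joint angles nearest the present ones, or None.
- bot.read_state(): the state.
- bot.read_camera(name): name is "scene" or "side" or "wrist"; returns a dict with "image" (384x512x3 uint8, blue, green, red), "depth" (384x512 float32, mm along the optical axis (not along the pixel's ray), 0 where there is no reading), "fovy" (degrees; the focal length in pixels is half the picture's height over the tangent of half this angle, whatever the lens; pixels are square), "cx", "cy" (the principal point, pixels), "eye" and "attitude" of the camera in the world; the wrist camera has in their place "mount" (4x4, takes a point from camera to tool coordinates, whose origin is the TCP and whose axes are the flange's). Camera axes: x right, y down, z forward; pixel columns grow to the right and rows downward; lengths in mm; the calibration is good to about 2 mm. A picture is of the moment at which its call begins: read the wrist's pose just before it.
A pose or a line that the arm cannot do raises bot.MotionError and nothing moves.
- bot.finish_job(): hands the job in; it is judged then, once.
The state is a dict: "clock": time; "joint_positions": joint angles; "qvel": joint speeds; "effort": joint torques, N m; "ee_pos": TCP position; "tool_rot": TCP orientation; "ft_force": force on the tool from outside, world axes, zero at the start; "moment": the same for the moment, N m; "grip_width": finger opening in mm; "grip_force": force on a finger pad.
Only numpy, scipy, OpenCV 4.12 (cv2) and the standard library are available. Lean on these libraries where they do the work, as an engineer would, in place of code of your own. Each camera call takes 0.05 s, during which the arm holds its last target. There are 200 camera calls.

## Working session

There is one attempt and no reset: what is moved stays moved. The work goes in short steps, each a Python script; the robot and the scene stay as the last script left them, time stands still between calls to the robot, and variables do not carry over. Pictures are saved under pics/ and viewed, at most 14 in all, crops included, and the job is handed in when it is done.

```bash
mkdir -p pics; ls
python3 - <<'E'
from rig import bot
import cv2,numpy as np
for n in ["scene","side"]:
    c=bot.read_camera(n); cv2.imwrite(f"pics/{n}0.png",c["image"]); np.savez(f"{n}0.npz",**c)
    print(n,c["fovy"],c["cx"],c["cy"],c["eye"],c["attitude"],(c["depth"]>0).mean())
c=bot.read_camera("wrist"); print(c["mount"],c["fovy"],c["cx"],c["cy"]); s=bot.read_state(); print(s["ee_pos"],s["tool_rot"],s["clock"],s["grip_width"])
E
```

```text
pics
scene 54.320761356064324 257.0394807250373 188.23077892852538 [ 922.12583557 -321.83777903 1038.20826649] [-0.26406265  0.86217674  0.41506289 -0.12101648] 0.9959716796875
side 54.595310481538924 252.17016669689002 185.65947564210842 [  90.0408219   960.53751343 1131.84886072] [ 0.06597962 -0.1780286   0.91675984 -0.35143122] 0.9958597819010416
[[ 4.16187161e-04 -9.56120018e-01 -2.92974980e-01  7.43182535e+01]
 [ 9.99999850e-01  5.02618103e-04 -2.19732523e-04  7.41720762e-01]
 [ 3.57345192e-04 -2.92974844e-01  9.56120083e-01 -1.23271367e+02]
 [ 0.00000000e+00  0.00000000e+00  0.00000000e+00  1.00000000e+00]] 69.52895445068681 255.6825200394726 193.93876981598018
[5.49848275e+02 1.00312975e-02 2.49842267e+02] [-3.41771886e-04  7.07121057e-01  7.07092364e-01 -2.88496806e-04] 0.15 85.57283708277751
```

View pics/scene0.png

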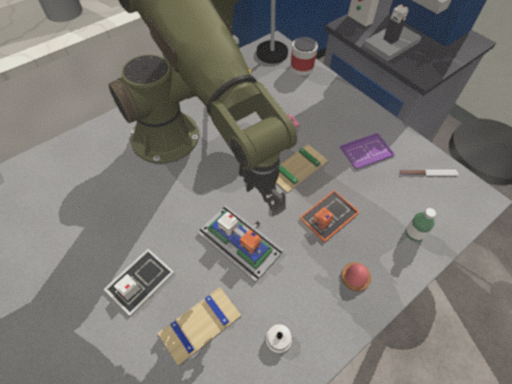

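View pics/side0.png

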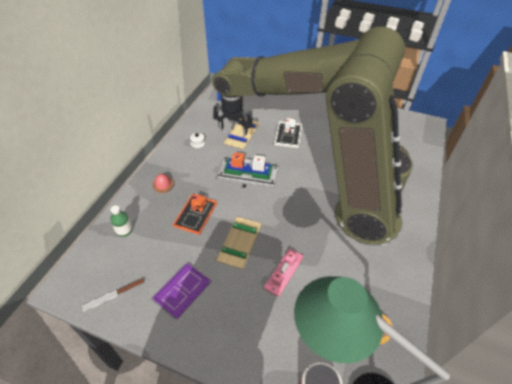

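The scene view shows the white tray (140,282), orange tray (330,216), blue rest (200,325), green rest (300,168) and the fixture (240,242). The purple tray and pink nest are decoys. In the side view the arm partly hides the blue rest. Next I'll get coarse positions and wrist close-ups.

```bash
cat > h.py <<'E'
import numpy as np, cv2
from scipy.spatial.transform import Rotation as R
def rot(q): return R.from_quat([q[1],q[2],q[3],q[0]]).as_matrix()
def f(c): return 192/np.tan(np.radians(float(c["fovy"]))/2)
def pose(c):  # camera -> world
    if "T" in c: return np.array(c["T"])
    T=np.eye(4); T[:3,:3]=rot(c["attitude"]); T[:3,3]=c["eye"]; return T
def rays(c,uv):
    uv=np.atleast_2d(uv).astype(float); k=f(c)
    return np.c_[(uv[:,0]-c["cx"])/k,(uv[:,1]-c["cy"])/k,np.ones(len(uv))]
def plane(c,uv,z):
    T=pose(c); d=rays(c,uv)@T[:3,:3].T; e=T[:3,3]
    return e+d*((z-e[2])/d[:,2])[:,None]
def cloud(c):
    v,u=np.mgrid[:384,:512]; T=pose(c)
    p=rays(c,np.c_[u.ravel(),v.ravel()])*np.asarray(c["depth"]).reshape(-1,1)
    return (p@T[:3,:3].T+T[:3,3]).reshape(384,512,3)
def wrist(bot,name):
    s=bot.read_state(); c=bot.read_camera("wrist")
    T=np.eye(4); T[:3,:3]=rot(s["tool_rot"]); T[:3,3]=s["ee_pos"]; c["T"]=T@np.array(c["mount"])
    np.savez(name+".npz",**c); cv2.imwrite(f"pics/{name}.png",c["image"]); return c
def down(psi):  # tool pointing down, tool y (closing line) along world angle psi
    y=np.array([np.cos(psi),np.sin(psi),0]); z=np.array([0,0,-1.]); x=np.cross(y,z)
    q=R.from_matrix(np.c_[x,y,z]).as_quat(); return [q[3],q[0],q[1],q[2]]
E
python3 - <<'E'
from h import *
c=dict(np.load("scene0.npz")); P=cloud(c)
for n,(u,v) in dict(white=(152,270),wdone=(126,283),orange=(342,208),odone=(323,210),blue=(200,325),green=(300,168),fix=(240,242),wc=(229,218),oc=(250,238)).items():
    print(n,P[v,u].round())
E
```

```text
white [ 424. -297.    6.]
wdone [ 436. -371.   54.]
orange [619. 287.   4.]
odone [601. 209.  49.]
blue [ 638. -274.    4.]
green [418. 287.   7.]
fix [527. -54.  44.]
wc [466. -46.  94.]
oc [554. -39.  95.]
```

Run:
```python
from h import *
from rig import bot
H=np.pi/2
for n,x,y,psi in [("fix",515,-45,0),("green",418,287,H),("orange",610,248,H),("blue",638,-274,H),("white",430,-332,H)]:
    t=[x+40*np.sin(psi),y-40*np.cos(psi),200]
    bot.move_to(t,down(psi)); bot.dwell(.15); wrist(bot,n); s=bot.read_state()
    print(n,s["clock"],np.round(s["ee_pos"],1),np.round(s["joint_positions"],2))
ims=[cv2.imread(f"pics/{n}.png") for n in ["fix","white","orange","blue","green"]]
r=[cv2.resize(i,(400,300)) for i in ims[1:]]
cv2.imwrite("pics/four.png",np.vstack([np.hstack(r[:2]),np.hstack(r[2:])]))
```

```text
fix 0.85 [515.5 -84.3 200.5] [-0.23  0.29  1.66  0.    1.19 -0.23]
green 2.4583 [458.4 286.3 200. ] [ 0.49  0.33  1.61 -0.    1.21 -1.08]
orange 3.4583 [649.2 248.8 200.8] [ 0.31  0.67  1.1   0.    1.37 -1.26]
blue 5.55 [ 678.3 -273.2  200. ] [-0.43  0.76  0.95  0.    1.43 -2.  ]
white 6.6167 [ 470.9 -331.7  199.7] [-0.68  0.4   1.5   0.    1.24 -2.25]
```

View pics/fix.png

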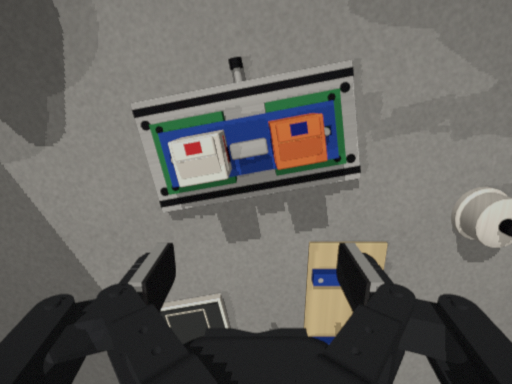

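View pics/four.png

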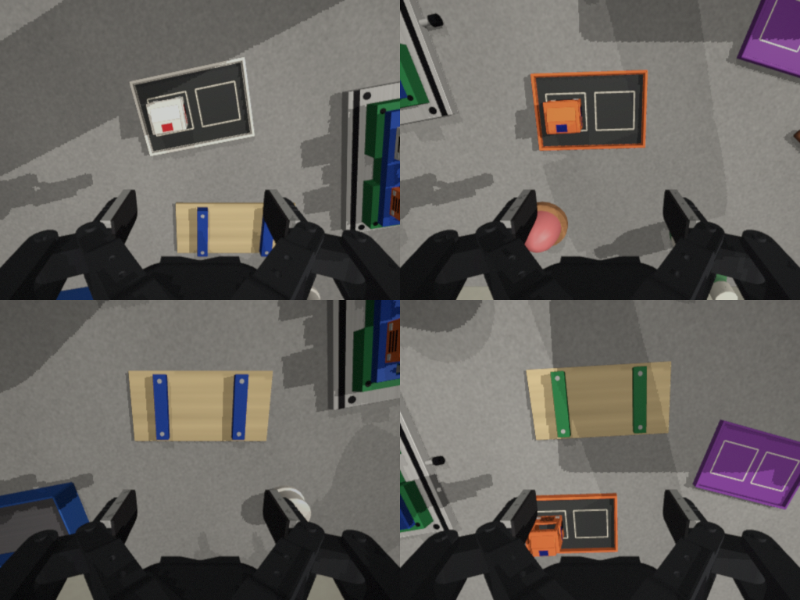

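The fixture view shows the white cab at (199,158), the orange cab at (299,140) and the bar at (249,149). The four-view picture shows both trays, with the empty place on the +y (right) side, and both rests in full. Now I'll measure them.

```bash
cat > meas.py <<'E'
from h import *
def ld(n): return dict(np.load(n+".npz"))
def big(m,k=0):
    n,l,s,_=cv2.connectedComponentsWithStats(m.astype(np.uint8)); o=np.argsort(-s[1:,4])+1
    return [(l==i) for i in o[:k+1]]
def rect(c,m,z):
    cs,_=cv2.findContours(m.astype(np.uint8),cv2.RETR_EXTERNAL,cv2.CHAIN_APPROX_NONE)
    p=np.vstack([q[:,0] for q in cs]); w=plane(c,p,z)[:,:2]
    (cx,cy),_,_=r=cv2.minAreaRect(w.astype(np.float32)); b=cv2.boxPoints(r); e=[b[1]-b[0],b[2]-b[1]]
    e.sort(key=np.linalg.norm); L=e[1]; a=np.degrees(np.arctan2(L[1],L[0]))%180
    return np.array([cx,cy]),np.linalg.norm(e[1]),np.linalg.norm(e[0]),a
def show(n,r): print(n,r[0].round(1),"%.0f x %.0f  long axis %.1f deg"%r[1:])
def hsv(c): return cv2.split(cv2.cvtColor(np.asarray(c["image"]),cv2.COLOR_BGR2HSV))
if __name__=="__main__":
    roi=np.zeros((384,512),bool); roi[:235]=True
    for n,zt in [("white",12),("orange",12)]:
        c=ld(n); P=cloud(c); z=P[...,2]; h,s,v=hsv(c)
        m=(z>9)&(z<16)&roi; m&=((v>120)&(s<60)) if n=="white" else ((h<14)&(s>130))
        t=big(m)[0]; show(n+" rim z%.1f"%np.median(z[t]),rect(c,t,12))
        # bright outline on the mat: enclosed contours
        mm=roi&(z>2)&(z<9)&(v>110)&(s<90)
        for k in big(mm,3):
            if k.sum()>40: show("   outline px%d z%.1f"%(k.sum(),np.median(z[k])),rect(c,k,6))
        d=big((z>50)&(z<62)&roi)[0]; show("   done top z%.1f"%np.median(z[d]),rect(c,d,56))
    for n,hh in [("blue",(105,130)),("green",(40,90))]:
        c=ld(n); P=cloud(c); z=P[...,2]; h,s,v=hsv(c)
        bat=(h>=hh[0])&(h<=hh[1])&(s>90)&roi&(z>15)&(z<25)
        rs=[rect(c,k,20) for k in big(bat,1)]
        for r in rs: show(n+" batten",r)
        print("   mid",(rs[0][0]+rs[1][0])/2,"gap",np.linalg.norm(rs[0][0]-rs[1][0]))
        bd=big(((h>8)&(h<30)&(s>50)&(z>2)&(z<11)|bat)&roi)[0]; show("   board(+battens)",rect(c,bd,6))
    c=ld("fix"); P=cloud(c); z=P[...,2]; h,s,v=hsv(c)
    for k in big((z>88)&(z<100)&roi,1): show("cab top z%.1f hue%d sat%d"%(np.median(z[k]),np.median(h[k]),np.median(s[k])),rect(c,k,95))
    bar=big((z>69)&(z<77)&(s<70)&roi,2)
    for k in bar: show("bar? px%d z%.1f"%(k.sum(),np.median(z[k])),rect(c,k,73))
    g=(h>40)&(h<90)&(s>100)&(z>30)&(z<40)&roi; show("riser z%.1f"%np.median(z[g]),rect(c,g,35))
    b=(h>=105)&(h<=130)&(s>120)&(z>40)&(z<50)&roi; show("nest z%.1f"%np.median(z[b]),rect(c,b,45))
    f_=big((z>10)&(z<20)&roi)[0]; show("base",rect(c,f_,15))
E
python3 meas.py
```

```text
white rim z11.3 [ 429.4 -340.6] 159 x 109  long axis 101.4 deg
   outline px497 z5.6 [ 423.1 -306.1] 58 x 57  long axis 101.4 deg
   outline px365 z5.6 [ 437.2 -376.4] 62 x 57  long axis 101.5 deg
   outline px108 z4.4 [ 372.4 -311.1] 73 x 2  long axis 101.4 deg
   outline px103 z6.0 [ 476.7 -383.8] 51 x 29  long axis 100.8 deg
   done top z54.6 [ 437.8 -374. ] 36 x 31  long axis 99.5 deg
orange rim z11.3 [611.6 234.8] 159 x 109  long axis 91.8 deg
   outline px494 z5.7 [610.9 269.9] 59 x 57  long axis 91.9 deg
   outline px484 z5.4 [558.1  28.5] 113 x 6  long axis 10.5 deg
   outline px313 z5.7 [502.1 493.3] 59 x 48  long axis 74.4 deg
   outline px291 z5.6 [613.1 200.1] 59 x 57  long axis 91.8 deg
   done top z54.6 [617.  200.5] 37 x 31  long axis 93.4 deg
blue batten [ 634.8 -218.8] 87 x 18  long axis 0.0 deg
blue batten [ 634.9 -327.2] 87 x 18  long axis 180.0 deg
   mid [ 634.84945679 -272.96274567] gap 108.41717371829613
   board(+battens) [ 633.8 -273. ] 199 x 99  long axis 90.1 deg
green batten [404.9 340.2] 89 x 18  long axis 3.5 deg
green batten [410.7 231.7] 89 x 18  long axis 3.1 deg
   mid [407.77687073 285.92225647] gap 108.63197849603209
   board(+battens) [407.4 285.9] 199 x 99  long axis 93.0 deg
cab top z93.5 hue10 sat187 [552.2 -34.3] 40 x 36  long axis 10.7 deg
cab top z93.6 hue21 sat23 [466.6 -50.1] 38 x 36  long axis 10.9 deg
bar? px571 z72.3 [509.6 -43.9] 34 x 14  long axis 10.5 deg
bar? px26 z72.5 [486.  -37.5] 18 x 1  long axis 100.7 deg
bar? px5 z70.2 [490.9 -65.6] 3 x 1  long axis 133.6 deg
riser z34.6 [509.4 -44.5] 193 x 75  long axis 10.3 deg
nest z44.6 [608.3 -58. ] 380 x 106  long axis 172.1 deg
base [507.3 -32.3] 236 x 149  long axis 10.4 deg
```

Every size matches what was given: rims 159×109, board 199×99, bar 34×14, riser 193×75, and heights within 1 mm. Starting with the white cab.

```bash
cat > act.py <<'E'
from h import *
from rig import bot
D=np.radians
def st(t):
    s=bot.read_state(); print(t,"t%.1f"%s["clock"],np.round(s["ee_pos"],1),"w%.1f g%.1f"%(s["grip_width"],s["grip_force"]),"F",np.round(s["ft_force"],1)); return s
def pick(x,y,z,psi,open_,force,up,want):
    bot.move_gripper(open_); bot.move_to([x,y,up],down(psi))
    hit=bot.servo_line([x,y,z],speed=80,until_force=8); s=st(f"at grasp hit={hit}")
    if hit: raise SystemExit("touched on the way down")
    bot.move_gripper(0,force); bot.dwell(.2); s=st("gripped")
    assert abs(s["grip_width"]-want)<4, "bad grip"
    bot.servo_line([x,y,z+40],speed=40); bot.servo_line([x,y,up],speed=90); st("lifted")
def place(x,y,z,psi,open_,up):
    bot.servo_line([x,y,up],attitude=down(psi),speed=130); bot.dwell(.2)
    bot.servo_line([x,y,z+15],speed=80); bot.dwell(.2)
    hit=bot.servo_line([x,y,z],speed=15,until_force=4); bot.dwell(.2); st(f"down hit={hit}")
    bot.move_gripper(open_); bot.dwell(.2); st("open")
    bot.servo_line([x,y,up],speed=100)
E
python3 - <<'E'
from act import *
pick(466.3,-51.5,73,D(100.5),64,30,180,40)
place(422.8,-306.2,34,D(11.4),60,180)
wrist(bot,"after_w"); st("end")
E
```

```text
at grasp hit=False t9.5 [466.5 -51.6  73.4] w64.3 g0.0 F [0.2 0.4 0.3]
gripped t10.1 [466.5 -51.5  73.4] w39.7 g30.6 F [-2.2  0.8  4.9]
lifted t12.1 [466.1 -51.5 179.5] w39.8 g30.2 F [-1.2 -0.3  0.1]
down hit=True t17.6 [ 422.7 -306.1   34.4] w39.8 g30.8 F [-0.3  0.7  5. ]
open t18.1 [ 422.4 -305.9   33.8] w60.1 g0.0 F [-0.4  0.2 -0. ]
end t19.7 [ 422.7 -306.1  179.4] w59.6 g0.0 F [-0.6 -0.  -0.8]
```

View pics/after_w.png

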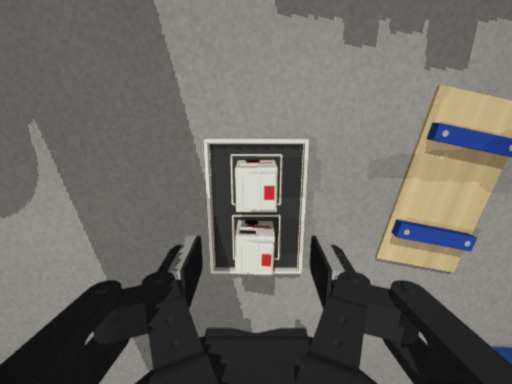

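The new white cab (256,186) stands square inside its outline, and the dry cab (255,247) hasn't moved. Next is the orange cab.

Run:
```python
from act import *
pick(552.8,-35.5,73,D(100.5),64,30,180,40)
place(610.7,269.9,34,D(1.85),60,180)
wrist(bot,"after_o"); st("end")
bot.move_to([509.6,-84,200],down(D(10.5))); bot.dwell(.15); wrist(bot,"nest")
from meas import *
roi=np.zeros((384,512),bool); roi[:235]=True
c=ld("nest"); P=cloud(c); z=P[...,2]; h,s,v=hsv(c)
show("bar",rect(c,big((z>69)&(z<75)&(s<60)&roi,0)[0],73))
b=big((h>=105)&(h<=130)&(s>120)&(z>40)&(z<50)&roi)[0]; show("nest z%.1f"%np.median(z[b]),rect(c,b,45))
for k in big((z>74)&(z<82)&roi,1): show("form z%.1f"%np.median(z[k]),rect(c,k,77))
cv2.imwrite("pics/on.png",np.hstack([cv2.resize(cv2.imread(f"pics/{n}.png"),(400,300)) for n in ("after_o","nest")]))
```

```text
at grasp hit=False t22.6 [553.  -35.5  73.5] w64.2 g0.0 F [-0.   0.3 -0.1]
gripped t23.1 [553.  -35.5  73.4] w39.5 g30.7 F [-1.5 -0.3  5.7]
lifted t25.2 [552.6 -35.5 179.4] w39.5 g30.2 F [ 0.2 -0.1 -0.4]
down hit=True t31.0 [610.6 269.9  34.4] w39.7 g30.8 F [-1.1  0.5  5.6]
open t31.5 [610.2 269.7  33.6] w60.3 g0.0 F [-0.6 -0.  -0.5]
end t33.2 [610.5 269.8 179.3] w59.9 g0.0 F [-0.5 -0.5 -0.2]
bar [509.4 -44.2] 33 x 14  long axis 10.6 deg
nest z44.5 [509.6 -44.5] 173 x 56  long axis 10.6 deg
form z76.4 [552.2 -36.3] 33 x 28  long axis 10.6 deg
form z76.5 [466.5 -51.8] 33 x 27  long axis 10.6 deg
```

View pics/on.png

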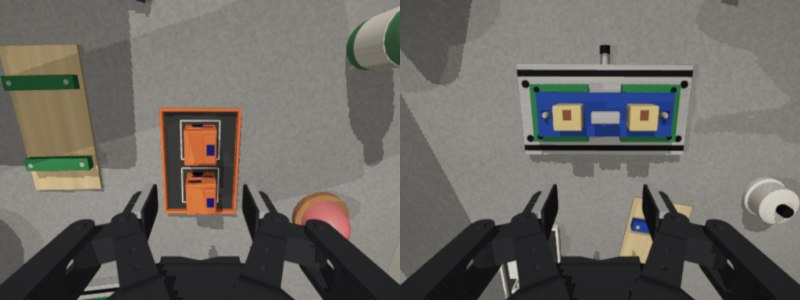

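Left (after_o): the new orange cab (200,145) stands square in its outline. Right (nest): the bare nest sits on its pins, bar at (605,117). Next is the nest plate.

Run:
```python
from act import *
pick(509.5,-44.3,69,D(100.6),44,80,180,14)
place(634.5,-273,53.5,D(0),40,180)
bot.move_to([670,-273,200],down(D(90))); bot.dwell(.15); wrist(bot,"after_n"); st("end")
bot.move_to([509.6,-84,200],down(D(10.5))); bot.dwell(.15); wrist(bot,"riser")
from meas import *
roi=np.zeros((384,512),bool); roi[:235]=True
c=ld("after_n"); P=cloud(c); z=P[...,2]; h,s,v=hsv(c)
b=big((h>=105)&(h<=130)&(s>120)&(z>26)&(z<34)&roi)[0]; show("nest z%.1f"%np.median(z[b]),rect(c,b,30))
bd=big((h>8)&(h<30)&(s>50)&(z>2)&(z<11)&roi,3)
for k in bd: show("board",rect(c,k,6))
c=ld("riser"); P=cloud(c); z=P[...,2]; h,s,v=hsv(c)
g=big((h>40)&(h<90)&(s>100)&(z>30)&(z<40)&roi)[0]; show("riser z%.1f"%np.median(z[g]),rect(c,g,35))
cv2.imwrite("pics/nr.png",np.hstack([cv2.resize(cv2.imread(f"pics/{n}.png"),(400,300)) for n in ("after_n","riser")]))
```

```text
at grasp hit=False t38.0 [509.7 -44.3  69.5] w43.9 g0.0 F [-0.1 -0.6  0.1]
gripped t38.5 [509.6 -44.2  69.4] w12.0 g78.7 F [-2.2  1.2  5.9]
lifted t40.6 [509.2 -44.3 179.4] w12.4 g77.9 F [-0.4  0.3 -3.6]
down hit=True t45.8 [ 634.4 -272.9   54.5] w12.3 g79.3 F [-2.   0.7  7.3]
open t46.4 [ 633.7 -272.6   53. ] w40.0 g0.0 F [ 0.7 -1.1  0.8]
end t49.4 [ 670. -273.  200.] w40.0 g0.0 F [-0.8  0.8  0.5]
nest z29.5 [ 634.2 -272.8] 172 x 56  long axis 90.0 deg
board [ 633.8 -273. ] 199 x 99  long axis 90.1 deg
board [ 676.5 -272.4] 96 x 13  long axis 90.0 deg
board [ 637.1 -353.5] 11 x 7  long axis 90.0 deg
board [ 637.1 -192.2] 7 x 7  long axis 90.0 deg
riser z34.5 [509.4 -44.8] 194 x 75  long axis 10.5 deg
```

View pics/nr.png

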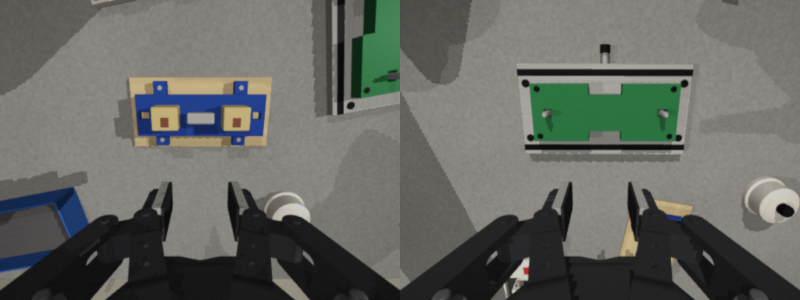

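The nest lies flat (z 29.5), centred within 1 mm and square on the blue rest at (200,118). The riser is alone on its pins with its notches clear (605,85 and 605,135). Next is the riser.

Run:
```python
from act import *
pick(509.4,-44.8,35.5,D(100.5),70,90,180,48)
place(407.6,285.9,40,D(3.1),70,180)
bot.move_to([447,286,200],down(D(93))); bot.dwell(.15); wrist(bot,"after_r"); st("end")
from meas import *
roi=np.zeros((384,512),bool); roi[:235]=True
c=ld("after_r"); P=cloud(c); z=P[...,2]; h,s,v=hsv(c)
g=big((h>40)&(h<90)&(s>100)&(z>35)&(z<45)&roi)[0]; show("riser z%.1f"%np.median(z[g]),rect(c,g,40))
c=bot.read_camera("scene"); P=cloud(c); cv2.imwrite("pics/final.png",np.hstack([cv2.resize(cv2.imread("pics/after_r.png"),(400,300)),cv2.resize(c["image"],(400,300))]))
```

```text
at grasp hit=False t54.7 [509.6 -44.8  35.8] w70.1 g0.0 F [ 0.7 -0.5 -0. ]
gripped t55.2 [509.6 -44.8  36.2] w45.9 g93.9 F [-4.1  1.4  9.8]
lifted t57.7 [509.1 -44.8 179.4] w46.0 g92.5 F [ 0.6 -0.3 -3.3]
down hit=True t63.7 [407.5 285.9  41.3] w46.2 g93.4 F [-0.4 -0.   6.3]
open t64.2 [407.  285.5  40.5] w70.0 g0.0 F [-0.4  0.1  0.5]
end t67.4 [446.9 286.  200. ] w70.3 g0.0 F [-1.  -0.4 -1.3]
riser z39.5 [407.5 285.6] 193 x 75  long axis 93.0 deg
```

View pics/final.png

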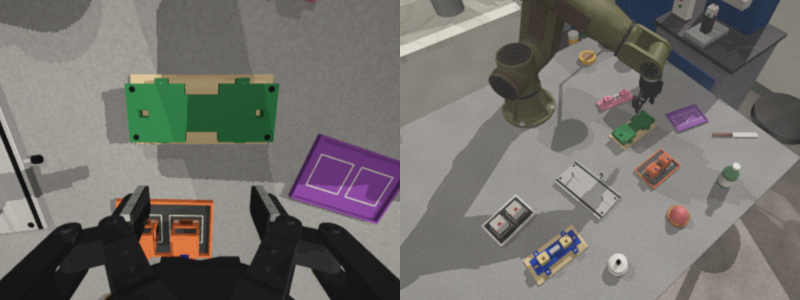

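The riser lies flat (z 39.5), centred and square on the green rest (200,110). The scene view shows all four parts in place, the base empty and the arm clear, so I'm handing in.

```bash
python3 -c "
from rig import bot
print(bot.finish_job())"
```

```text
the job is handed in; nothing more can be done
None
```

The job is handed in: both cabs stand in their own trays, the nest is on the blue rest and the riser on the green rest, all released at 67 s; `finish_job()` returned no verdict.

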